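Change the trial panel beside the master on the viewing stand

ROBOT

A 7-joint arm with a two-finger parallel gripper is mounted at the origin on the work surface; the furniture and walls round the work are solid. World frame = base frame: x ahead of the robot, y to its left, z up, the work surface at z = 0. Lengths are in m, angles in rad, forces in N, time in s.
With the tool pointing down it reaches from about 0.35 to 0.775 m from the base axis. Payload 3.1 kg.
Tool frame: the origin (TCP) lies at the very end of the fingers, on their centre line; the grasp point (between the pads) lies 19 mm behind it; z points along the fingers, y is the line along which they close (so a half turn about z gives the same grasp; the last joint's range is limited). The gripper opens to 85 mm and grips with 20 to 120 N. Pads are 22 mm wide; open, the fingers measure 114 mm over their backs; the gripper's body (76 mm by 85 mm) begins 54 mm behind the grasp point. The pads swing forward as they close: fully open they stand 13 mm farther back than shut.
Start: joints at [1.227, 0.311, 0.014, 1.512, -0.004, 1.319, -0.027], TCP at [0.164, -0.525, 0.231] pointing down, gripper open.
Joint ranges: [-2.7, 2.7], [-0.3, 1.91], [-1.27, 1.3], [0.12, 2.57], [-1.44, 4.58], [0.2, 2.03], [-3.05, 3.05]. Speed limits (rad/s): [2.79, 2.79, 3.14, 3.14, 3.14, 3.14, 3.14].

INTERFACE

Orientations are given as [roll, pitch, yaw] about the fixed x, y, z axes, in that order (R = Rz(yaw) Ry(pitch) Rx(roll)).
In Python, from station import robot, camera, masks_of, spot_point gives the robot as it stands. The module is installed in compiled form; this text tells all that it offers.
- The arm moves only by the tool step_arm, never from a script. Its argument "deltas" is a list of rows, each a list of 4 numbers: the shift along the tool's x, y, z in m, then the turn about the tool's z in rad. A call has 1 to 8 rows; each row shifts and turns the commanded pose from where the row before left it, along the tool's axes as they then stand; what a row does not reach is not made up. A row lasts 1/12 s, in which the tool goes at most 41.7 mm and 7.16 degrees, less where a joint would pass 70% of its speed; a pose out of reach is approached as far as the arm can. A call is refused whole if a number of a shift passes 0.0417 or a number of a turn 0.125, either way. A call with a gripper value outside its range is refused whole. "fingers" is the closure, from -1 (fully open) to 1 (shut), set as the call begins (left out, the last holds). The fingers move at their own pace and stop on an object; "force" is the grip in N (left out, the last holds). Time passes only in rows, so rows that do not move let the fingers close. It gives the time, the measured TCP pose, the force, the opening and the grip force at its end, in the units of the state.
- robot.observe(): the state, without advancing time (a new reading comes with each control period).
- camera(name): name is "scene" or "top" or "wrist"; returns a dict with "image" (400x640x3 uint8, blue, green, red), "mtx" (3x3 intrinsics, pixels), "D" ([k1, k2, p1, p2, k3] as OpenCV has them; the pictures are not rectified), "R" (3x3) and "t" (3): a world point X has camera coordinates R X + t. Camera axes: x right, y down, z forward; pixel columns grow to the right and rows downward; lengths in m; the calibration is good to about 2 mm. A picture is of the moment at which its call begins. There is no depth.
- robot.finish_job(): hands the job in; it is judged then, once.
Trained networks look in a picture, given as the dict that the camera call returned (one of the last four; its "shot" number tells which), for a name from the list of things; names that differ only in an ending like _2 or _b are one class to them, and where a whole thing is asked for, a point or a joint stands for the part that bears it (a point fixed in the world has none). Each returns a list of dicts, best first, with "confidence" (0 to 1); they miss things now and then, are a little off and sometimes report something else, mostly with a low value. They report only what shows in the picture. A call takes as long as a camera call.
- masks_of(picture, label): "mask" (400x640 bool, what is visible of it) and "rect" ([centre column, centre row, width, height] in pixels, round what is visible of it).
- spot_point(picture, label): "at" ([column, row] in pixels: a listed point, or the origin of a listed thing).
The state is a dict: "t": time; "joints": joint angles; "joint_velocities": joint speeds; "effort": joint torques, N m; "tool_pos": TCP position; "eef_rot": TCP orientation; "contact_force": force on the tool from outside, world axes, zero at the start; "wrist_torque": the same for the moment, N m; "width": finger opening in m; "grasp_force": force on a finger pad.
Only numpy, scipy, OpenCV 4.12 (cv2) and the standard library are available. Lean on these libraries where they do the work, as an engineer would, in place of code of your own. Each camera call takes 0.05 s, during which the arm holds its last target. There are 200 camera calls.

TASK

The trial panel standing next to the taller master on the viewing stand has been judged: first put it back upright, fully down in the empty slot of the wooden drying rack. Then slide the other clipped-corner panel straight up out of the rack and stand it on the ledge where the first one was, lacquered face to the front like the master (clipped corners pointing the same way) and edge to edge with it without overlapping. Leave the master where it stands, the square-cornered blanks in the rack and the things around alone.

Things in the scene. Friction and masses are not known exactly. Their poses are not given: they have to be found in the camera images.
- rack: Slotted pine drying rack, fixed, 214 x 120 x 80 mm. Origin: middle of its underside; x along the row of slots, z up. Five upright slots at x = -84, -42, 0, 42, 84 mm; panels stand in them square to x with the bottom edge on the rack's floor, z = 12 mm. Four slots hold panels; the empty slot is the one without a panel at its x.
- rack_mouth (a point): Middle of the rack at the height where its side cheeks end (z = 80 mm). Each slot is a pair of facing grooves in the cheeks, 12 mm wide along x, bottoms at y = -48 and +48 mm, ribs between them reaching in to y = +-40 mm. In the top 10 mm the grooves flare to 20 mm wide and 106 mm from bottom to bottom. Open between the cheeks.
- stand: Grey sheet-metal viewing stand, fixed, 150 x 220 x 115 mm, front to -x. Origin: on the bench under the corner where ledge and back rail meet; y along the ledge, z up. Panels stand on the ledge, back against the rail, leaning back (towards +x) 20 degrees from the vertical; the top 45 mm or more of each stands free above the rail.
- stand_corner (a point): Middle of the line where the stand's ledge and rail meet, 30 mm above its origin. The rail rises 85 mm from here, leaning back 20 degrees; the ledge runs 25 mm forward, square to the rail (rising to the front), to a lip 8 mm high over the ledge. Both reach 105 mm to either side along y.
- master: Master panel, leaning on the stand, loose, 8 x 90 x 150 mm: the taller of the two there, a brass eyelet near its top. In the left or right half of the ledge, centre about 47 mm from the stand's middle. Origin: middle of its bottom edge; z up the panel, y along its width, x square to it: lacquered face to -x, bare back to +x. Top corner on its +y side clipped at 45 degrees, 24 mm off each edge.
- trial_done: Judged trial panel, leaning on the stand about 5 mm beside the master, loose, fibreboard, 8 x 90 x 130 mm, 50 to 100 g. Origin: middle of its bottom edge; z up the panel, y along its width, x square to it: lacquered face to -x, bare back to +x. Top corner on its +y side clipped at 45 degrees, 24 mm off each edge.
- trial_new: New trial panel, upright in a slot of the rack, loose, the only one there with a clipped corner, fibreboard, 8 x 90 x 130 mm, 50 to 100 g. Origin: middle of its bottom edge; z up the panel, y along its width, x square to it: lacquered face to -x, bare back to +x. Top corner on its +y side clipped at 45 degrees, 24 mm off each edge.
- trial_new_clip (a point): Point on the new trial panel: middle of its clipped corner, at y = +33 mm, z = 118 mm in the panel's frame.
- blank_short_top (a point): Middle of the top edge of a primed blank in the rack, all corners square, 8 x 90 x 118 mm (top 130 mm above the bench).
- blank_mid_top (a point): Middle of the top edge of a primed blank in the rack, all corners square, 8 x 90 x 130 mm (top 142 mm above the bench).
- blank_tall_top (a point): Middle of the top edge of a primed blank in the rack, all corners square, 8 x 90 x 142 mm (top 154 mm above the bench).
- paint_can: Small paint can, 74 mm across, 90 mm high, standing on the robot's side of the gap between rack and stand, loose. Origin: middle of its underside.
- wipe_bottle: White bottle with a red pointed cap, 53 mm across, 174 mm high, standing behind that gap, loose. Origin: middle of its underside.
- hardener_jar: White jar with a red cap, 55 mm across, 70 mm high, standing between rack and stand, loose. Origin: middle of its underside.

How it is judged:
On the way, in this order (a step that is already met when the one before it is completed fails the run):
1. the judged trial panel is upright, fully down in a slot of the rack (z of trial_done in the frame of rack between 0.008 and 0.017 m and y of trial_done in the frame of rack between -0.01 and 0.01 m and x of trial_done in the frame of rack between -0.095 and 0.095 m and angle between trial_done's own z axis and vertical below 0.12 rad), for 0.2 s.
2. the new trial panel has been slid up clear of the rack (z of trial_new in the frame of rack above 0.085 m), for 0.1 s.
At the end, for the whole second after the job is handed in: Judged panel upright in a slot (0.12 rad), bottom within 5 mm of the floor. New panel beside the master: facing and clip as the master's (0.15 rad), bottoms level to 6 mm, faces flush to 10 mm, centres 87.5 to 99 mm apart. Master within 25 mm of its start. All three at rest (all of step 1 and ((y of trial_new in the frame of master between 0.0875 and 0.099 m and y of trial_new_clip in the frame of master between 0.1125 and 0.14 m) or (y of trial_new in the frame of master between -0.099 and -0.0875 m and y of trial_new_clip in the frame of master between -0.074 and -0.0465 m)) and x of trial_new in the frame of master between -0.01 and 0.01 m and z of trial_new in the frame of master between -0.006 and 0.006 m and angle between the x axis of trial_new and the x axis of master, either way round below 0.15 rad and angle between trial_new's own z axis and vertical below 0.55 rad and z of master in the frame of stand between 0.025 and 0.045 m and distance of master from where it was at the start of the episode below 0.025 m and linear speed of each of trial_new, trial_done, master below 0.02 m/s); the robot touches nothing.
It fails at once if the master panel is shifted more than 25 mm or knocked off its ledge (distance of master from where it was at the start of the episode above 0.025 m).
It fails at once if one of the square-cornered blanks is pulled out of or knocked about in the rack (moved more than 20 mm) (distance of any of blank_short_top, blank_mid_top, blank_tall_top from where it was at the start of the episode above 0.02 m).
It fails at once if the paint can, the wipe bottle or the jar is shifted more than 20 mm or knocked over (distance of any of paint_can, wipe_bottle, hardener_jar from where it was at the start of the episode above 0.02 m or angle between any of paint_can, wipe_bottle, hardener_jar's own z axis and vertical above 0.4 rad).
It also fails if it takes over 64 s, if anything falls off the work surface, if the arm or the gripper's body presses on something with over 40 N, if the wrist force passes 120 N, or if a joint passes its speed limit or range.

## Working session

There is one attempt and no reset: what is moved stays moved. The work goes in short steps, Python scripts to look and compute and a tool call to move; the robot and the scene stay as the last step left them, time stands still between calls to the robot, and variables do not carry over. Pictures are saved under pics/ and viewed, at most 10 in all, crops included, and the job is handed in when it is done.

Besides the shell and the picture viewer there is one more tool, called by a JSON object that holds its "method" and its "body". step_arm: Moves the arm, as the interface text tells. Its arguments: {"type":"object","properties":{"deltas":{"type":"array","items":{"type":"array","items":{"type":"number"}}},"fingers":{"type":"number"},"force":{"type":"number"}},"required":["deltas"]}

```bash
mkdir -p pics; python3 - <<'E'
from station import robot,camera,masks_of,spot_point
import cv2,numpy as np
s=robot.observe();print({k:np.round(v,3).tolist() for k,v in s.items()})
ims=[]
for n in ["scene","top"]:
    c=camera(n);ims.append(c["image"])
    print(n,c["mtx"].round(1).tolist(),np.round(c["D"],4),c["R"].round(3).tolist(),c["t"].round(3))
    for l in "rack rack_mouth stand stand_corner master trial_done trial_new trial_new_clip blank_short_top blank_mid_top blank_tall_top paint_can wipe_bottle hardener_jar".split():
        r=spot_point(c,l);print(l,[(np.round(a["at"],1).tolist(),round(a["confidence"],2)) for a in r[:3]])
    cv2.imwrite(f"pics/{n}0.png",c["image"])
E
```

```text
{'t': 0.0, 'joints': [1.227, 0.312, 0.014, 1.513, -0.004, 1.319, -0.027], 'joint_velocities': [0.0, 0.0, -0.001, 0.0, 0.0, -0.0, -0.0], 'effort': [-0.001, -37.991, 0.145, -23.059, 0.012, 0.014, 0.0], 'tool_pos': [0.163, -0.524, 0.23], 'eef_rot': [-3.139, 0.0, 0.302], 'contact_force': [0.038, -0.513, -0.873], 'wrist_torque': [-0.029, -0.011, 0.04], 'grasp_force': 0.0, 'width': 0.085}
scene [[438.1, 0.0, 313.7], [0.0, 438.1, 198.0], [0.0, 0.0, 1.0]] [-0.1146  0.      0.      0.      0.    ] [[-0.892, -0.452, 0.017], [-0.294, 0.55, -0.782], [0.344, -0.702, -0.623]] [0.502 0.249 0.999]
rack [([278.1, 289.2], 0.63)]
rack_mouth [([352.5, 162.1], 0.55)]
stand [([349.3, 184.1], 0.96)]
stand_corner [([348.9, 174.6], 0.92)]
master [([353.0, 165.1], 0.76)]
trial_done [([346.7, 185.4], 0.56)]
trial_new [([266.1, 272.1], 0.62), ([289.5, 257.6], 0.32)]
trial_new_clip [([250.4, 243.7], 0.77)]
blank_short_top [([285.4, 258.5], 0.81), ([352.1, 161.9], 0.49)]
blank_mid_top [([247.4, 227.3], 0.89)]
blank_tall_top [([274.8, 240.4], 0.78), ([347.9, 187.7], 0.53)]
paint_can [([357.3, 247.5], 0.68)]
wipe_b
[... 167 characters left out ...]
0.    ] [[0.018, -1.0, -0.004], [-0.976, -0.017, -0.216], [0.216, 0.007, -0.976]] [0.013 0.597 1.033]
rack [([239.9, 223.3], 0.57)]
rack_mouth [([234.4, 218.6], 0.7), ([226.3, 228.4], 0.28)]
stand [([425.5, 217.4], 0.7), ([424.7, 218.7], 0.6)]
stand_corner [([422.6, 218.3], 0.66)]
master [([440.6, 214.2], 0.79)]
trial_done [([405.5, 224.0], 0.95), ([227.4, 229.6], 0.66)]
trial_new [([248.2, 202.6], 0.7), ([423.6, 218.0], 0.28)]
trial_new_clip [([227.0, 192.9], 0.62)]
blank_short_top [([228.9, 231.5], 0.56)]
blank_mid_top [([245.7, 179.7], 0.94)]
blank_tall_top [([227.7, 211.8], 0.93)]
paint_can [([332.1, 267.2], 0.82)]
wipe_bottle [([332.5, 168.3], 0.64)]
hardener_jar [([331.9, 206.7], 0.7)]
```

View pics/scene0.png

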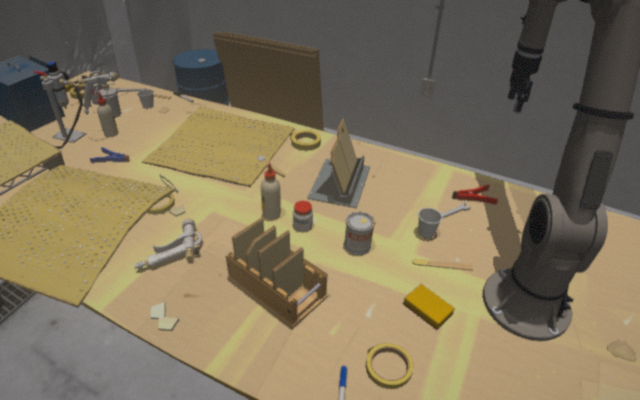

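View pics/top0.png

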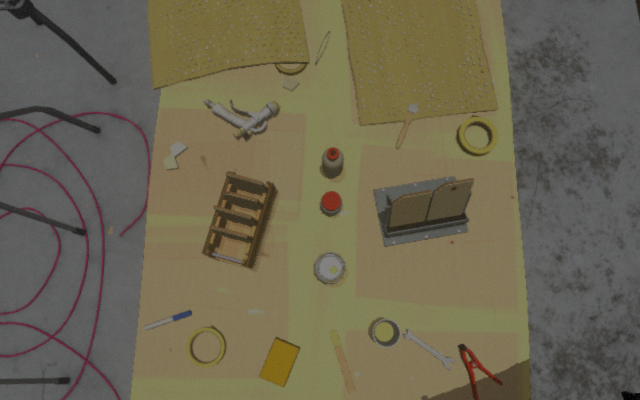

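```bash
python3 - <<'E'
import cv2,numpy as np
t=cv2.imread("pics/top0.png");s=cv2.imread("pics/scene0.png")
a=cv2.resize(t[160:280,190:290],None,fx=4,fy=4,interpolation=cv2.INTER_CUBIC)
b=cv2.resize(t[165:265,365:480],None,fx=3.4,fy=4,interpolation=cv2.INTER_CUBIC)
b=cv2.copyMakeBorder(b,0,480-b.shape[0],0,0,cv2.BORDER_CONSTANT)
cv2.imwrite("pics/crop1.png",np.hstack([a,b])[:, :800])
a=cv2.resize(s[205:325,215:335],None,fx=4,fy=4,interpolation=cv2.INTER_CUBIC)
b=cv2.resize(s[115:215,300:375],None,fx=4,fy=4,interpolation=cv2.INTER_CUBIC)
b=cv2.copyMakeBorder(b,0,480-b.shape[0],0,0,cv2.BORDER_CONSTANT)
cv2.imwrite("pics/crop2.png",np.hstack([a,b]))
E
```

```text
(no output)
```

View pics/crop1.png

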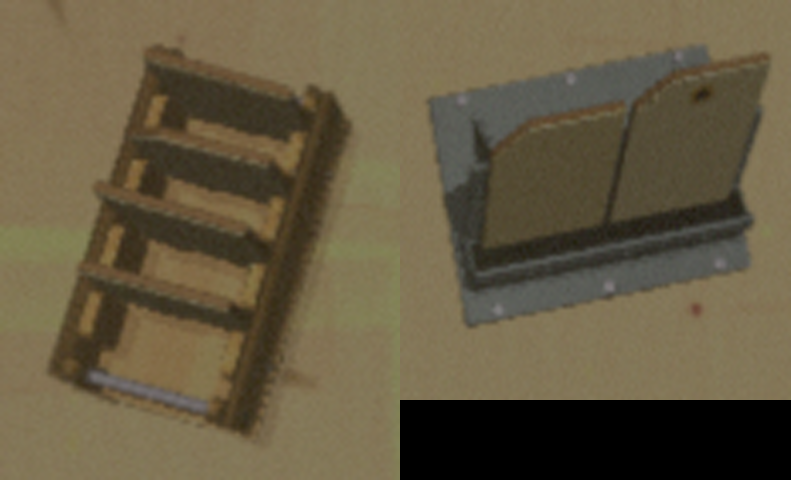

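View pics/crop2.png

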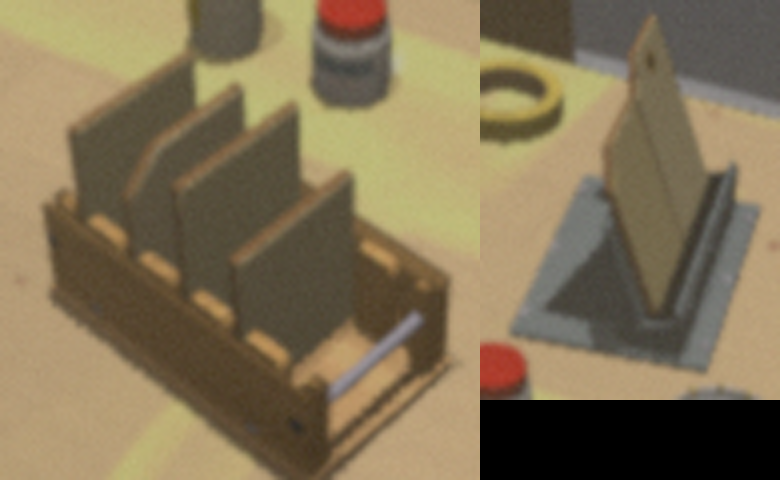

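```bash
cat > h.py <<'E'
import numpy as np,cv2
from scipy.spatial.transform import Rotation as Ro
def proj(c,P):
    P=np.atleast_2d(P).astype(float)
    return cv2.projectPoints(P,cv2.Rodrigues(c["R"])[0],c["t"].reshape(3,1),c["mtx"],np.array(c["D"]))[0].reshape(-1,2)
def T(p,L): # p=x,y,yaw
    c,s=np.cos(p[2]),np.sin(p[2]);L=np.atleast_2d(L)
    return np.c_[p[0]+c*L[:,0]-s*L[:,1],p[1]+s*L[:,0]+c*L[:,1],L[:,2]]
t20=np.radians(20)
def lean(L,y0=0): # panel frame -> stand frame (resting against rail)
    L=np.atleast_2d(L);c,s=np.cos(t20),np.sin(t20)
    x=L[:,0]-.004;z=L[:,2]
    return np.c_[c*x+s*z,L[:,1]+y0,.030-s*x+c*z]
def ray(c,uv,z):
    n=cv2.undistortPoints(np.array([[uv]],float),c["mtx"],np.array(c["D"])).ravel()
    d=c["R"].T@np.r_[n,1];o=-c["R"].T@c["t"]
    return o+d*(z-o[2])/d[2]
E
python3 - <<'E'
from h import *
from station import camera
from scipy.optimize import least_squares
C={"t":camera("top"),"s":camera("scene")}
def A(x,y):return (190+x/4,160+y/4)
def B(x,y):return (365+(x-400)/3.4,165+y/4)
def S(x,y):return (215+x/4,205+y/4)
def S2(x,y):return (300+(x-480)/4,115+y/4)
# near face top edge corners (x -4)
rk=[("t",A(150,57),(.084,.045,.142)),("t",A(303,103),(.084,-.045,.142)),
("t",A(97,187),(0,.045,.154)),("t",A(265,236),(0,-.045,.154)),
("t",A(83,268),(-.042,.045,.130)),("t",A(248,306),(-.042,-.045,.130)),
("s",S(72,130),(.084,.045,.142)),("s",S(190,58),(.084,-.045,.142)),
("s",S(178,184),(0,.045,.154)),("s",S(296,106),(0,-.045,.154)),
("s",S(236,258),(-.042,.045,.130)),("s",S(350,178),(-.042,-.045,.130)),("t",(227,192.9),(.042,.033,.130)),("s",(250.4,243.7),(.042,.033,.130)),
("t",(234.4,218.6),(0,0,.08))]
def f(p):return np.concatenate([proj(C[c],T(p,L))[0]-np.array(uv) for c,uv,L in rk])
r=least_squares(f,[.4,.2,-.2],loss="soft_l1");print("rack",r.x);print(f(r.x).reshape(-1,2).round(1).tolist())
F=-.004
def st(p):
    o=[]
    for c,uv,w,L in sk:
        if w=="l":X=np.array([L])
        else:X=lean(L,p[3] if w=="d" else p[4])
        o.append(proj(C[c],T(p,X))[0]-np.array(uv))
    return np.concatenate(o)
sk=[("t",B(622,104),"d",(F,-.045,.13)),("t",B(490,157),"d",(F,.045,.106)),("t",B(528,127),"d",(F,.021,.13)),
("t",B(768,57),"m",(F,-.045,.15)),("t",B(637,104),"m",(F,.045,.126)),("t",B(672,78),"m",(F,.021,.15)),
("t",(422.6,218.3),"l",(0,0,.03)),("s",(348.9,174.6),"l",(0,0,.03)),
("t",B(473,270),"l",(-.0208,.105,.046)),("t",B(750,218),"l",(-.0208,-.105,.046)),
("s",S2(604,165),"d",(F,.045,.106)),("s",S2(624,105),"d",(F,.021,.13)),("s",S2(653,15),"m",(F,-.045,.15)),
("t",(440.6,214.2),"m",(0,0,0)),("t",(405.5,224),"d",(0,0,0))]
r=least_squares(st,[.4,-.2,.15,.047,-.047],loss="soft_l1");print("stand",r.x);print(st(r.x).reshape(-1,2).round(1).tolist())
p=r.x
print("done origin,top",T(p,lean([[0,0,0],[0,0,.13]],p[3])).round(4).tolist())
for n,uv in (("can",(332.1,267.2)),("bottle",(332.5,168.3)),("jar",(331.9,206.7))):print(n,ray(C["t"],uv,0).round(3))
E
```

```text
rack [ 0.5450271   0.22391831 -0.2598609 ]
[[-0.5, -1.0], [-1.6, -2.2], [-0.2, -0.2], [-4.2, -1.6], [-0.1, -0.9], [-3.9, 0.4], [0.9, -0.4], [1.3, -2.1], [0.1, 1.0], [0.8, -1.1], [0.3, 0.6], [1.4, -2.1], [0.3, 0.0], [0.8, 3.7], [4.7, -0.8]]
stand [ 0.56313791 -0.22906295  0.19583944  0.04724417 -0.04787624]
[[0.8, 0.8], [-0.0, 0.1], [-0.1, 0.1], [0.3, 0.3], [-1.7, 1.4], [0.0, 0.1], [1.2, -0.9], [-1.0, 1.8], [-1.0, -0.5], [0.1, -2.6], [2.1, 6.9], [-3.4, 10.0], [-0.0, -0.4], [2.2, 1.2], [0.4, -2.0]]
done origin,top [[0.5503, -0.1835, 0.0314], [0.5939, -0.1748, 0.1535]]
can [ 0.438 -0.001  0.   ]
bottle [0.696 0.001 0.   ]
jar [0.593 0.001 0.   ]
```

{"method": "step_arm", "body": {"deltas": [[0, 0, -0.013, -0.122], [0, 0, -0.013, -0.122], [0, 0, -0.013, -0.122], [0, 0, -0.013, -0.122], [0, 0, -0.013, -0.122], [0, 0, -0.013, -0.122], [0, 0, -0.013, -0.122], [0, 0, -0.013, -0.122]], "fingers": -1}}

```text
t: 2.27
tool_pos: [0.1635, -0.5251, 0.336]
eef_rot: [3.142, 0.0, 1.284]
contact_force: [0.4, -0.9, 0.8]
width: 0.0854
grasp_force: 0.0
```

{"method": "step_arm", "body": {"deltas": [[0, 0, 0, -0.122], [0, 0, 0, -0.122], [0, 0, 0, -0.122], [0, 0, 0, -0.122]]}}

```text
t: 2.6
tool_pos: [0.1635, -0.5252, 0.3354]
eef_rot: [-3.142, 0.0, 1.772]
contact_force: [0.8, -0.8, -0.3]
width: 0.0854
grasp_force: 0.0
```

{"method": "step_arm", "body": {"deltas": [[0.019, 0.031, 0, 0], [0.019, 0.031, 0, 0], [0.019, 0.031, 0, 0], [0.019, 0.031, 0, 0], [0.019, 0.031, 0, 0], [0.019, 0.031, 0, 0]]}}

```text
t: 3.1
tool_pos: [0.3249, -0.3759, 0.3355]
eef_rot: [3.142, 0.001, 1.765]
contact_force: [-0.2, -0.9, 0.0]
width: 0.0853
grasp_force: 0.0
```

{"method": "step_arm", "body": {"deltas": [[0.019, 0.031, 0, 0], [0.019, 0.031, 0, 0], [0.019, 0.031, 0, 0], [0.019, 0.031, 0, 0], [0.019, 0.031, 0, 0], [0, 0, 0, 0]]}}

```text
t: 3.6
tool_pos: [0.4633, -0.245, 0.3353]
eef_rot: [3.136, -0.005, 1.781]
contact_force: [0.5, 1.9, 1.1]
width: 0.0852
grasp_force: 0.0
```

```bash
python3 - <<'E'
from h import *
from station import camera,robot
import pickle
c=camera("wrist");pickle.dump(c,open("w1.pkl","wb"));cv2.imwrite("pics/w1.png",c["image"])
s=robot.observe();print(s["tool_pos"],s["joints"]);print(-c["R"].T@c["t"],c["R"])
E
```

```text
[ 0.46063606 -0.24891325  0.33528262] [ 0.81921983  0.25579869 -0.46253122  1.35807662  0.10990998  1.55305945
  0.57334179]
[ 0.4462729  -0.17215139  0.47927921] [[ 0.97778456  0.20953267  0.00578076]
 [ 0.19861822 -0.93496154  0.2939349 ]
 [ 0.06699376 -0.28625684 -0.95580796]]
```

View pics/w1.png

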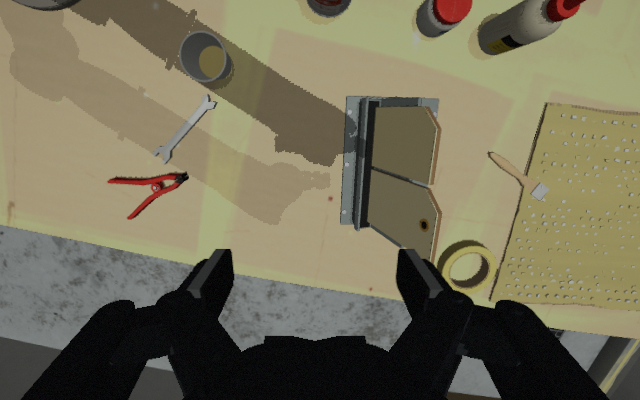

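```bash
python3 - <<'E'
from h import *
import pickle
c=pickle.load(open("w1.pkl","rb"))
p=[0.56313791,-0.22906295,0.19583944,0.04724417,-0.04787624]
k=3.6;o=np.array([335,88])
im=cv2.resize(c["image"][88:253,335:450],None,fx=k,fy=k,interpolation=cv2.INTER_CUBIC)
raw=im.copy()
F=-.004
for y0,h in ((p[3],.13),(p[4],.15)):
    L=np.array([(F,-.045,.012),(F,-.045,h),(F,.021,h),(F,.045,h-.024),(F,.045,.012)])
    q=proj(c,T(p,lean(L,y0)));print(q.round(1).tolist())
    cv2.polylines(im,[np.int32((q+.5-o)*k)],False,(0,0,255),1)
cv2.imwrite("pics/w1c.png",np.hstack([raw,im])[:600,:800])
for g in (0,):
    a=[(0,0,0)]
E
```

```text
[[376.3, 164.2], [429.8, 181.3], [437.4, 124.3], [425.2, 102.4], [380.9, 103.8]]
[[371.7, 221.0], [430.7, 260.3], [438.6, 209.7], [426.9, 184.7], [376.0, 167.4]]
```

View pics/w1c.png

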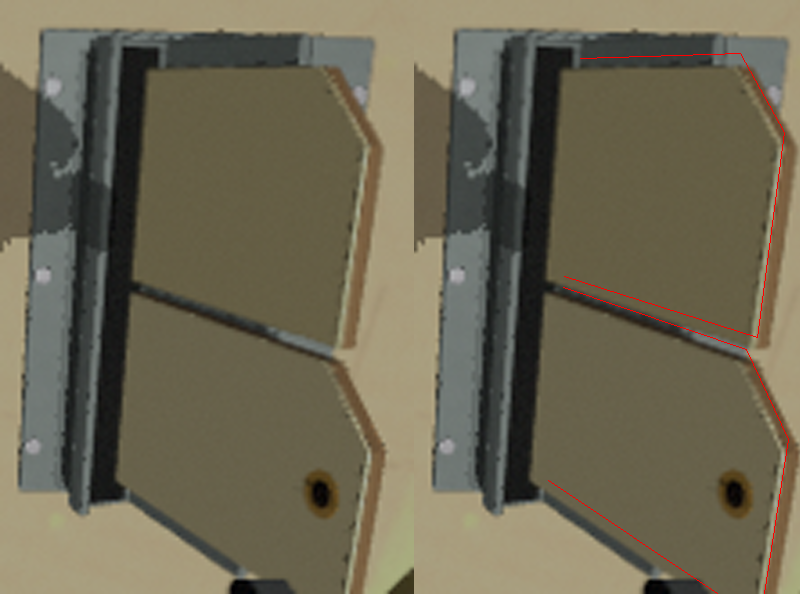

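```bash
python3 - <<'E'
from h import *
import pickle
from scipy.optimize import least_squares
c=pickle.load(open("w1.pkl","rb"))
W=lambda x,y:np.array((335+x/3.6-.5,88+y/3.6-.5))
F=-.004
sk=[(W(341,349),0,(F,-.045,.13)),(W(369,150),0,(F,.021,.13)),(W(329,68),0,(F,.045,.106)),
(W(331,362),1,(F,.045,.126)),(W(372,449),1,(F,.021,.15))]
def f(p):return np.concatenate([proj(c,T(p,lean(L,p[3+w])))[0]-uv for uv,w,L in sk])
r=least_squares(f,[.563,-.229,.196,.047,-.047]);print(r.x.round(4),f(r.x).reshape(-1,2).round(1).tolist())
p=r.x
g=least_squares(lambda q:f(np.r_[q[:2],.5*0+q[2],q[3],q[3]-.095]),[.563,-.229,.196,.047]);print(g.x.round(4))
T0=T(p,lean([[0,0,0],[0,0,.13],[0,0,.115]],p[3]));print(T0.round(4).tolist())
print("master",T(p,lean([[0,0,0],[0,0,.13]],p[4])).round(4).tolist())
E
```

```text
[ 0.6368 -0.6259  0.1839  0.4467  0.3526] [[-0.0, 0.6], [0.4, -0.6], [-0.4, 0.1], [-0.0, -0.5], [-0.0, 0.5]]
[ 0.5926 -0.3868  0.1853  0.2038]
[[0.5515, -0.1874, 0.0314], [0.5952, -0.1793, 0.1535], [0.5901, -0.1803, 0.1394]]
master [[0.5687, -0.28, 0.0314], [0.6124, -0.2718, 0.1535]]
```

```bash
cat > go.py <<'E'
import sys,numpy as np
from station import robot
s=robot.observe();P=np.array(s["tool_pos"]);psi=s["eef_rot"][2]
tx,ty,tz,ty_=map(float,sys.argv[1:5])
d=np.array([tx,ty,tz])-P;c,n=np.cos(psi),np.sin(psi)
print("t",round(float(s["t"]),2),"pos",P.round(4),"rot",np.round(s["eef_rot"],4),"w",s["width"])
print("tool delta",np.round([c*d[0]+n*d[1],n*d[0]-c*d[1],-d[2],-(ty_-psi)],4),"norm",np.linalg.norm(d).round(3), "j",np.round(s["joints"],2))
E
python3 go.py .592 -.180 .20 1.755
```

```text
t 3.65 pos [ 0.4606 -0.2489  0.3353] rot [ 3.1393e+00 -2.4000e-03  1.7763e+00] w 0.08534579021361409
tool delta [0.0407 0.1427 0.1353 0.0213] norm 0.201 j [ 0.82  0.26 -0.46  1.36  0.11  1.55  0.57]
```

{"method": "step_arm", "body": {"deltas": [[0.0058, 0.0204, 0.0193, 0.003], [0.0058, 0.0204, 0.0193, 0.003], [0.0058, 0.0204, 0.0193, 0.003], [0.0058, 0.0204, 0.0193, 0.003], [0.0058, 0.0204, 0.0193, 0.003], [0.0058, 0.0204, 0.0193, 0.003], [0.0058, 0.0204, 0.0193, 0.003], [0, 0, 0, 0]], "fingers": 0.06}}

```text
t: 4.32
tool_pos: [0.5903, -0.1846, 0.1947]
eef_rot: [-3.136, -0.006, 1.749]
contact_force: [0.1, 0.7, -0.9]
width: 0.0401
grasp_force: 0.0
```

```bash
python3 go.py .592 -.180 .128 1.755; python3 - <<'E'
from h import *
from station import camera
c=camera("wrist");cv2.imwrite("pics/w2.png",c["image"][:400])
q=proj(c,[[.5515,-.1874,.0314],[.5952,-.1793,.1535]]);print(q)
E
```

```text
t 4.32 pos [ 0.5903 -0.1846  0.1947] rot [-3.1362 -0.0061  1.7486] w 0.04005584883916364
tool delta [ 0.0043  0.0025  0.0667 -0.0064] norm 0.067 j [ 0.58  0.52 -0.47  1.35  0.23  1.34  0.29]
[[281.18890973 178.14487517]
 [323.89352863 216.89032618]]
```

View pics/w2.png

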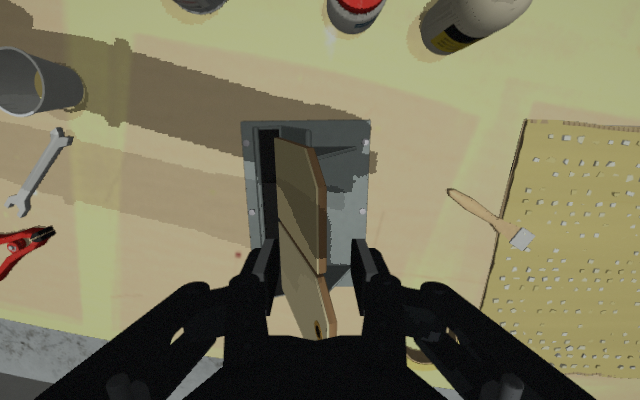

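{"method": "step_arm", "body": {"deltas": [[0.001, 0.0005, 0.0133, 0], [0.001, 0.0005, 0.0133, 0], [0.001, 0.0005, 0.0133, 0], [0.001, 0.0005, 0.0133, 0], [0, 0, 0.0135, 0], [0, 0, 0, 0]]}}

```text
t: 4.87
tool_pos: [0.5889, -0.1856, 0.1317]
eef_rot: [-3.137, -0.0, 1.742]
contact_force: [-0.6, 0.4, 0.3]
width: 0.0403
grasp_force: 0.0
```

{"method": "step_arm", "body": {"deltas": [[0, 0, 0, 0], [0, 0, 0, 0], [0, 0, 0, 0]], "fingers": 0.5, "force": 20}}

```text
t: 5.12
tool_pos: [0.5924, -0.1844, 0.1353]
eef_rot: [3.139, 0.002, 1.744]
contact_force: [0.1, 0.3, 1.4]
width: 0.0215
grasp_force: 0.0
```

```bash
python3 go.py .5515 -.1874 .128 1.755
```

```text
t 5.12 pos [ 0.5924 -0.1844  0.1353] rot [3.1392e+00 1.8000e-03 1.7438e+00] w 0.021509178282862557
tool delta [ 0.004  -0.0408  0.0073 -0.0112] norm 0.042 j [ 0.57  0.56 -0.46  1.44  0.26  1.2   0.26]
```

{"method": "step_arm", "body": {"deltas": [[0.001, -0.006, 0.002, 0], [0.001, -0.007, 0.002, 0], [0, -0.007, 0, 0], [0, -0.007, 0, 0], [0, -0.007, 0, 0], [0, -0.007, 0, 0], [0, 0, 0, 0], [0, 0, 0, 0]]}}

```text
t: 5.78
tool_pos: [0.5505, -0.189, 0.1297]
eef_rot: [3.142, 0.0, 1.744]
contact_force: [1.0, 0.0, 0.5]
width: 0.0212
grasp_force: 0.0
```

{"method": "step_arm", "body": {"deltas": [[0, 0, 0, 0], [0, 0, 0, 0], [0, 0, 0, 0], [0, 0, 0, 0]], "fingers": 1, "force": 25}}

```text
t: 6.12
tool_pos: [0.5512, -0.1885, 0.1297]
eef_rot: [3.141, 0.0, 1.745]
contact_force: [-0.5, -0.3, 2.2]
width: 0.0079
grasp_force: 30.2
```

```bash
python3 go.py .5515 -.1874 .128 1.755; python3 - <<'E'
from h import *
from station import camera
c=camera("wrist");d=camera("scene")
a=cv2.resize(c["image"][60:360,180:440],None,fx=1.6,fy=1.6);b=cv2.resize(d["image"][70:220,280:400],None,fx=3.2,fy=3.2,interpolation=cv2.INTER_CUBIC)
cv2.imwrite("pics/w3.png",np.hstack([a,b]))
E
```

```text
t 6.12 pos [ 0.5512 -0.1885  0.1297] rot [3.1415e+00 2.0000e-04 1.7455e+00] w 0.00786532372131014
tool delta [ 0.001   0.0005  0.0017 -0.0095] norm 0.002 j [ 0.63  0.49 -0.47  1.56  0.24  1.15  0.29]
```

View pics/w3.png

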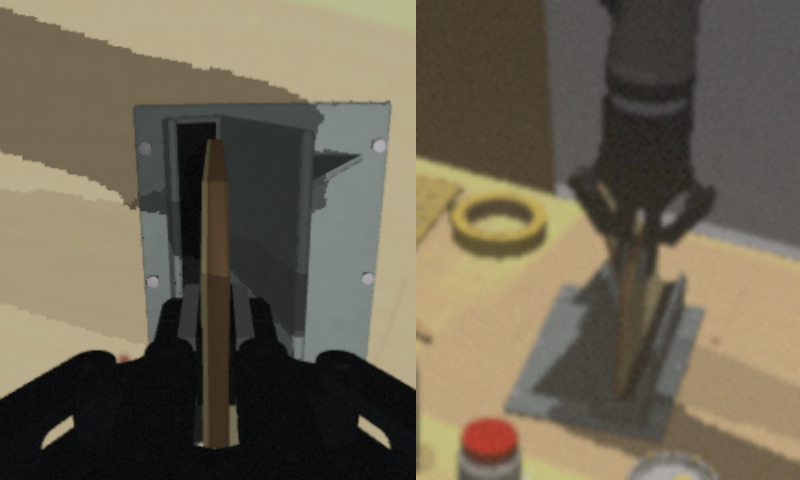

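{"method": "step_arm", "body": {"deltas": [[0, 0, -0.01, 0], [0, 0, -0.02, 0], [0, 0, -0.03, 0], [0, 0, -0.03, 0], [0, 0, -0.03, 0], [0, 0, -0.03, 0], [0, 0, -0.03, 0.05], [0, 0, -0.03, 0.1]], "force": 40}}

```text
t: 6.88
tool_pos: [0.5508, -0.1882, 0.3414]
eef_rot: [3.141, -0.0, 1.592]
contact_force: [0.8, -0.4, -0.7]
width: 0.0075
grasp_force: 40.8
```

{"method": "step_arm", "body": {"deltas": [[0, 0, 0, 0.1], [0, 0, 0, 0.1], [0, 0, 0, 0.085], [0.03, -0.015, 0, 0], [0.031, -0.016, 0, 0], [0.031, -0.016, 0, 0], [0.031, -0.016, 0, 0], [0.031, -0.016, 0, 0]]}}

```text
t: 7.55
tool_pos: [0.5137, -0.0175, 0.3399]
eef_rot: [3.141, -0.0, 1.31]
contact_force: [0.5, -0.3, -1.2]
width: 0.0075
grasp_force: 40.7
```

{"method": "step_arm", "body": {"deltas": [[0.031, -0.016, 0, 0], [0.031, -0.016, 0, 0], [0.031, -0.016, 0, 0], [0.031, -0.016, 0, 0], [0.031, -0.016, 0, 0], [0.031, -0.016, 0, 0], [0.031, -0.016, 0, 0], [0, 0, 0, 0]]}}

```text
t: 8.22
tool_pos: [0.4574, 0.2291, 0.3403]
eef_rot: [-3.138, -0.007, 1.325]
contact_force: [-1.5, -0.2, 0.0]
width: 0.0073
grasp_force: 40.7
```

```bash
python3 go.py .464 .2456 .25 1.311; python3 - <<'E'
from h import *
from station import camera,robot
import pickle
c=camera("wrist");pickle.dump(c,open("w4.pkl","wb"))
p=[.545,.2239,-.2599]
im=c["image"].copy()
k=2;cv2.imwrite("pics/w4.png",cv2.resize(im[:,240:640],None,fx=k*.75,fy=k*.75,interpolation=cv2.INTER_CUBIC))
print(proj(c,T(p,[[0,0,.08],[-.084,0,.012],[.042,.045,.142],[-.107,.06,.08],[.107,.06,.08],[-.107,-.06,.08]])).round(1).tolist())
print(robot.observe()["tool_pos"],robot.observe()["eef_rot"])
E
```

```text
t 8.22 pos [0.4574 0.2291 0.3403] rot [-3.138  -0.0072  1.3253] w 0.007264670747651073
tool delta [0.0176 0.0024 0.0903 0.0143] norm 0.092 j [ 0.02  0.25 -0.66  1.37  0.15  1.56 -0.87]
[[375.3, 155.0], [316.6, 148.3], [424.0, 125.3], [300.8, 110.1], [455.1, 113.4], [300.6, 194.1]]
[0.45933803 0.22477874 0.3401701 ] [-3.1401696  -0.00331598  1.32049116]
```

View pics/w4.png

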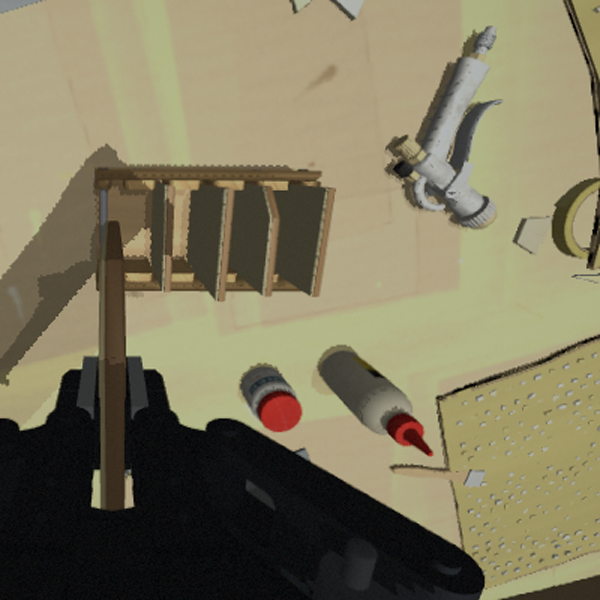

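```bash
python3 - <<'E'
from h import *
import pickle
from scipy.optimize import least_squares
c=pickle.load(open("w4.pkl","rb"))
W=lambda x,y:np.array((240+x/1.5-.3,y/1.5-.3))
rk=[(W(330,188),(.084,.045,.142)),(W(313,296),(.084,-.045,.142)),(W(231,187),(0,.045,.154)),(W(219,300),(0,-.045,.154)),
(W(169,186),(-.042,.045,.130)),(W(167,291),(-.042,-.045,.130)),(W(265,294),(.042,-.045,.142)),
(W(97,169),(-.107,.06,.08)),(W(321,171),(.107,.06,.08))]
f=lambda p:np.concatenate([proj(c,T(p,L))[0]-uv for uv,L in rk])
r=least_squares(f,[.545,.224,-.26],loss="soft_l1");p=r.x
print(p.round(4),f(p).reshape(-1,2).round(1).tolist())
print("empty",T(p,[[-.084,0,0]]).round(4),"new",T(p,[[.042,0,0]]).round(4))
# refine: draw projected edges over gradient? in-hand panel top corners
for dy in (-.045,.021,.045): pass
psi=1.3205;tcp=np.array([.4593,.2248,.3402]);n=np.array([np.sin(psi),-np.cos(psi),0]);tt=np.array([np.cos(psi),np.sin(psi),0])
for y,z in ((.045,.106),(.021,.13),(-.045,.13)):
    q=proj(c,tcp+tt*y+np.array([0,0,z-.097]))[0];print("hand",((q-[240,0])*1.5).round(0))
E
python3 go.py .464 .2456 .25 1.311
```

```text
[ 0.5464  0.2241 -0.2503] [[0.0, 0.0], [0.8, 0.5], [-1.5, 0.1], [0.4, 0.3], [0.4, -0.4], [-1.3, 0.6], [0.3, 1.7], [-3.1, -1.9], [2.1, -1.4]]
empty [[0.465  0.2449 0.    ]] new [[0.5871 0.2137 0.    ]]
hand [122. 274.]
hand [122. 373.]
hand [120. 548.]
t 8.27 pos [0.4593 0.2248 0.3402] rot [-3.1402 -0.0033  1.3205] w 0.007167112975565857
tool delta [ 0.0213 -0.0006  0.0902  0.0095] norm 0.093 j [ 0.02  0.25 -0.65  1.37  0.15  1.56 -0.87]
```

{"method": "step_arm", "body": {"deltas": [[0.007, 0, 0.025, 0], [0.007, 0, 0.025, 0], [0.006, 0, 0.025, 0], [0, 0, 0.025, 0], [0, 0, 0.025, 0], [0, 0, 0.02, 0], [0, 0, 0, 0], [0, 0, 0, 0]]}}

```text
t: 8.93
tool_pos: [0.4672, 0.2371, 0.194]
eef_rot: [-3.14, 0.002, 1.308]
contact_force: [0.4, -0.8, -0.9]
width: 0.0074
grasp_force: 40.7
```

{"method": "step_arm", "body": {"deltas": [[0, 0, 0, 0], [0, 0, 0, 0]]}}

```text
t: 9.1
tool_pos: [0.4686, 0.239, 0.1965]
eef_rot: [3.139, -0.002, 1.309]
contact_force: [-0.6, -0.4, -0.5]
width: 0.0077
grasp_force: 40.7
```

```bash
python3 go.py .465 .244 .189 1.3205; python3 - <<'E'
from h import *
from station import camera
p=[.5464,.2241,-.2503]
out=[]
for n,o in (("wrist",(200,60)),("scene",(200,190))):
    c=camera(n);k=3 if n=="scene" else 2
    w=400//k;h=480//k
    im=cv2.resize(c["image"][o[1]:o[1]+h,o[0]:o[0]+w],(w*k,h*k),interpolation=cv2.INTER_CUBIC)
    for x in (-.084,0,.042):
        for a,b in (((x-.006,.048,.08),(x-.006,-.048,.08)),((x+.006,.048,.08),(x+.006,-.048,.08))):
            q=((proj(c,T(p,[a,b]))+.5-np.array(o))*k).astype(int)
            for P in q: cv2.circle(im,tuple(map(int,P)),2,(0,0,255),-1)
    q=((proj(c,T(p,[(sx*.107,sy*.06,.08) for sx,sy in ((-1,-1),(-1,1),(1,1),(1,-1))]))+.5-np.array(o))*k).astype(np.int32)
    cv2.polylines(im,[q],True,(255,0,0),1)
    out.append(im)
h=min(i.shape[0] for i in out);cv2.imwrite("pics/w5.png",np.hstack([i[:h] for i in out]))
E
```

```text
t 9.1 pos [0.4686 0.239  0.1965] rot [ 3.1387e+00 -2.5000e-03  1.3092e+00] w 0.007654200018647982
tool delta [ 0.0039 -0.0048  0.0075 -0.0113] norm 0.01 j [-0.01  0.35 -0.64  1.62  0.22  1.24 -0.95]
```

View pics/w5.png

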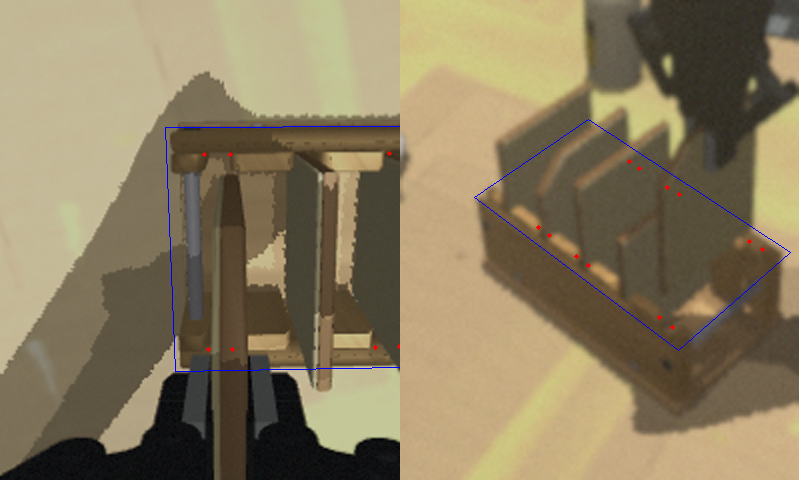

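{"method": "step_arm", "body": {"deltas": [[0.002, -0.002, 0.003, -0.01], [0.0025, -0.002, 0.004, 0], [0, 0, 0, 0], [0, 0, 0, 0], [0, 0, 0, 0], [0, 0, 0, 0]]}}

```text
t: 9.7
tool_pos: [0.4646, 0.2438, 0.1875]
eef_rot: [3.142, 0.0, 1.32]
contact_force: [0.2, -0.2, -1.5]
width: 0.0074
grasp_force: 40.7
```

```bash
python3 go.py .466 .2445 .109 1.3205
```

```text
t 9.7 pos [0.4646 0.2438 0.1875] rot [3.1415e+00 1.0000e-04 1.3198e+00] w 0.007390923327692319
tool delta [ 0.001   0.0012  0.0785 -0.0007] norm 0.078 j [-0.02  0.35 -0.64  1.63  0.22  1.23 -0.96]
```

{"method": "step_arm", "body": {"deltas": [[0.001, 0.001, 0.008, 0], [0, 0, 0.008, 0], [0, 0, 0.008, 0], [0, 0, 0.008, 0], [0, 0, 0.008, 0], [0, 0, 0.008, 0], [0, 0, 0, 0]]}}

```text
t: 10.28
tool_pos: [0.4644, 0.2436, 0.1372]
eef_rot: [-3.138, 0.003, 1.32]
contact_force: [-0.4, 0.1, -0.9]
width: 0.0076
grasp_force: 40.8
```

```bash
python3 go.py .466 .2445 .109 1.3205
```

```text
t 10.28 pos [0.4644 0.2436 0.1372] rot [-3.1384e+00  2.8000e-03  1.3200e+00] w 0.007578880211135003
tool delta [ 0.0012  0.0013  0.0282 -0.0005] norm 0.028 j [-0.04  0.4  -0.63  1.7   0.26  1.12 -0.99]
```

No contact so far; continue.

{"method": "step_arm", "body": {"deltas": [[0, 0, 0.008, 0], [0, 0, 0.008, 0], [0, 0, 0.006, 0], [0, 0, 0.004, 0], [0, 0, 0, 0], [0, 0, 0, 0]]}}

```text
t: 10.78
tool_pos: [0.4656, 0.2445, 0.1133]
eef_rot: [-3.141, 0.0, 1.32]
contact_force: [0.6, -0.0, -0.2]
width: 0.0073
grasp_force: 40.8
```

{"method": "step_arm", "body": {"deltas": [[0, 0, 0.002, 0], [0, 0, 0.002, 0], [0, 0, 0, 0]]}}

```text
t: 11.03
tool_pos: [0.4657, 0.2445, 0.1093]
eef_rot: [-3.142, 0.0, 1.32]
contact_force: [-0.9, -0.0, -0.8]
width: 0.0071
grasp_force: 40.8
```

{"method": "step_arm", "body": {"deltas": [[0, 0, 0.002, 0], [0, 0, 0, 0]]}}

```text
t: 11.2
tool_pos: [0.4661, 0.2446, 0.1092]
eef_rot: [3.14, 0.0, 1.32]
contact_force: [-2.4, -2.3, 8.6]
width: 0.0075
grasp_force: 42.1
```

{"method": "step_arm", "body": {"deltas": [[0, 0, -0.001, 0], [0, 0, 0, 0], [0, 0, 0, 0], [0, 0, 0, 0]], "fingers": 0.35}}

```text
t: 11.53
tool_pos: [0.4657, 0.2446, 0.1083]
eef_rot: [-3.141, 0.0, 1.32]
contact_force: [-1.1, -0.3, -0.5]
width: 0.0275
grasp_force: 0.0
```

{"method": "step_arm", "body": {"deltas": [[0, 0, -0.01, 0], [0, 0, -0.02, 0], [0, 0, -0.03, 0], [0, 0, -0.03, 0], [0, 0, 0, 0], [0, 0, 0, 0]]}}

```text
t: 12.03
tool_pos: [0.467, 0.2457, 0.2011]
eef_rot: [3.138, -0.003, 1.32]
contact_force: [0.1, 0.4, -0.3]
width: 0.0275
grasp_force: 0.0
```

```bash
python3 go.py .5881 .2137 .20 1.3205; python3 - <<'E'
from h import *
from station import camera
from station import spot_point
p=[.5475,.2241,-.2503]
for n in ("scene","top"):
    c=camera(n);cv2.imwrite(f"pics/{n}6.png",c["image"])
    r=spot_point(c,"trial_done");print(n,[(np.round(a["at"],1).tolist(),round(a["confidence"],2)) for a in r[:3]],proj(c,T(p,[[-.084,0,.012],[-.084,0,.142]])).round(1).tolist())
E
```

```text
t 12.03 pos [0.467  0.2457 0.2011] rot [ 3.1376 -0.0035  1.32  ] w 0.027519661402674558
tool delta [-0.001   0.1253  0.0011 -0.0005] norm 0.125 j [-0.02  0.35 -0.64  1.61  0.22  1.25 -0.96]
scene [([304.4, 306.0], 0.75)] [[303.1, 303.4], [303.2, 264.0]]
top [([232.1, 254.6], 0.57)] [[234.0, 253.5], [222.6, 247.6]]
```

{"method": "step_arm", "body": {"deltas": [[0, 0.025, 0, 0], [0, 0.03, 0, 0], [0, 0.03, 0, 0], [0, 0.025, 0, 0], [-0.001, 0.015, 0, 0], [0, 0, 0, 0], [0, 0, 0, 0], [0, 0, 0, 0]]}}

```text
t: 12.9
tool_pos: [0.5849, 0.2134, 0.1976]
eef_rot: [-3.139, 0.001, 1.322]
contact_force: [0.1, -0.6, -0.4]
width: 0.0278
grasp_force: 0.0
```

{"method": "step_arm", "body": {"deltas": [[0, 0, 0, 0], [0, 0, 0, 0], [0, 0, 0, 0]]}}

```text
t: 13.15
tool_pos: [0.5857, 0.2132, 0.1988]
eef_rot: [3.141, 0.0, 1.321]
contact_force: [0.1, 0.2, -0.4]
width: 0.0278
grasp_force: 0.0
```

```bash
python3 go.py .5880 .2135 .112 1.3205; python3 - <<'E'
from h import *
from station import *
c=camera("wrist");cv2.imwrite("pics/w7.png",c["image"])
p=[.5475,.2241,-.2503]
for l,L in (("trial_new_clip",(.042,.033,.130)),("blank_mid_top",(.084,0,.142)),("blank_tall_top",(0,0,.154)),("rack_mouth",(0,0,.08))):
    r=spot_point(c,l);print(l,[(np.round(a["at"],1).tolist(),round(a["confidence"],2)) for a in r[:3]],proj(c,T(p,[L])).round(1).tolist())
E
```

```text
t 13.15 pos [0.5857 0.2132 0.1988] rot [3.1415 0.     1.3214] w 0.027797548484805885
tool delta [0.0008 0.0021 0.0868 0.0009] norm 0.087 j [-0.01  0.55 -0.58  1.33  0.3   1.35 -0.84]
trial_new_clip [([314.3, 168.5], 0.64)] [[317.8, 167.0]]
blank_mid_top [([373.6, 211.5], 0.68), ([210.1, 205.8], 0.51)] [[373.1, 213.1]]
blank_tall_top [([427.5, 296.7], 0.5)] [[259.3, 218.8]]
rack_mouth [([268.3, 192.8], 0.89)] [[273.5, 190.7]]
```

{"method": "step_arm", "body": {"deltas": [[0, 0.001, 0.012, 0], [0, 0, 0.015, 0], [0, 0, 0.015, 0], [0, 0, 0.015, 0], [0, 0, 0.015, 0], [0, 0, 0.014, 0], [0, 0, 0, 0], [0, 0, 0, 0]]}}

```text
t: 14.07
tool_pos: [0.5873, 0.2121, 0.1115]
eef_rot: [-3.141, 0.001, 1.32]
contact_force: [-0.2, -0.2, 0.1]
width: 0.0278
grasp_force: 0.0
```

{"method": "step_arm", "body": {"deltas": [[0, 0, 0, 0], [0, 0, 0, 0], [0, 0, 0, 0], [0, 0, 0, 0]], "fingers": 1, "force": 40}}

```text
t: 14.4
tool_pos: [0.5874, 0.2122, 0.1122]
eef_rot: [-3.141, 0.0, 1.32]
contact_force: [-0.7, 0.2, -0.2]
width: 0.0071
grasp_force: 40.5
```

{"method": "step_arm", "body": {"deltas": [[0, 0, -0.01, 0], [0, 0, -0.02, 0], [0, 0, -0.02, 0], [0, 0, -0.02, 0], [0, 0, -0.03, 0], [0, 0, -0.03, 0], [0, 0, -0.035, 0], [0, 0, -0.035, 0]]}}

```text
t: 15.07
tool_pos: [0.587, 0.2121, 0.3146]
eef_rot: [-3.142, 0.0, 1.32]
contact_force: [0.9, 1.7, -0.3]
width: 0.0073
grasp_force: 40.5
```

{"method": "step_arm", "body": {"deltas": [[0, 0, -0.03, 0], [0, 0, 0, 0], [0, 0, 0, 0], [0, 0, 0, 0], [0, 0, 0, 0]]}}

```text
t: 15.48
tool_pos: [0.5869, 0.2118, 0.3408]
eef_rot: [-3.139, 0.002, 1.32]
contact_force: [0.2, -0.4, -0.5]
width: 0.0075
grasp_force: 40.6
```

```bash
python3 go.py .55 -.186 .30 1.755; python3 - <<'E'
from h import *
from station import *
c=camera("wrist");cv2.imwrite("pics/w8.png",c["image"])
s=robot.observe();tcp=np.array(s["tool_pos"]);psi=s["eef_rot"][2]
n=np.array([np.sin(psi),-np.cos(psi),0]);tt=np.array([np.cos(psi),np.sin(psi),0])
g=lambda y,z:proj(c,tcp+tt*y+np.array([0,0,z-.100]))[0].round(1)
print("clip pred",g(.033,.118),g(.035,.118),g(.045,.106),g(.021,.13),"bottom +y",g(.045,0))
r=spot_point(c,"trial_new_clip");print([(np.round(a["at"],1).tolist(),round(a["confidence"],2)) for a in r[:3]])
r=masks_of(c,"trial_new");print([(np.round(a["rect"],1).tolist(),round(a["confidence"],2)) for a in r[:3]])
E
```

```text
t 15.48 pos [0.5869 0.2118 0.3408] rot [-3.1392e+00  2.4000e-03  1.3200e+00] w 0.007469569156254288
tool delta [-0.3945  0.0629  0.0408 -0.435 ] norm 0.402 j [-0.05  0.51 -0.59  1.02  0.28  1.68 -0.8 ]
clip pred [315.  204.7] [315.  200.7] [315.  174.2] [314.9 239.1] bottom +y [315.  147.2]
[([313.0, 200.4], 0.85)]
[([316.4, 243.7, 18.1, 195.0], 0.79)]
```

{"method": "step_arm", "body": {"deltas": [[0, 0, 0, -0.11], [0, 0, 0, -0.11], [0, 0, 0, -0.11], [0, 0, 0, -0.105], [-0.025, -0.007, 0, 0], [-0.032, -0.009, 0, 0], [-0.032, -0.009, 0, 0], [-0.032, -0.009, 0, 0]]}}

```text
t: 16.3
tool_pos: [0.5756, 0.0858, 0.3415]
eef_rot: [-3.14, 0.0, 1.756]
contact_force: [-0.0, -0.6, -0.0]
width: 0.0075
grasp_force: 40.5
```

{"method": "step_arm", "body": {"deltas": [[-0.032, -0.009, 0, 0], [-0.032, -0.009, 0, 0], [-0.032, -0.009, 0, 0], [-0.032, -0.009, 0, 0], [-0.032, -0.009, 0, 0], [-0.032, -0.009, 0, 0], [-0.032, -0.009, 0, 0], [-0.025, -0.009, 0, 0]]}}

```text
t: 16.97
tool_pos: [0.5501, -0.1744, 0.3415]
eef_rot: [-3.14, 0.001, 1.752]
contact_force: [-0.6, -0.9, -1.3]
width: 0.0075
grasp_force: 40.5
```

{"method": "step_arm", "body": {"deltas": [[0, 0, 0, 0], [0, 0, 0, 0], [0, 0, 0, 0], [0, 0, 0, 0]]}}

```text
t: 17.3
tool_pos: [0.5512, -0.1687, 0.3424]
eef_rot: [3.142, -0.001, 1.758]
contact_force: [0.1, 0.2, -0.4]
width: 0.0071
grasp_force: 40.5
```

```bash
python3 go.py .5512 -.1885 .20 1.755; python3 - <<'E'
from h import *
from station import *
ms={}
for n in ("wrist","top","scene"):
    c=camera(n);cv2.imwrite(f"pics/{n}9.png",c["image"])
    # master predicted vs seen in every camera
    n_=np.array([.983,.183,0]);t_=np.array([-.183,.983,0]);b=np.array([.5687,-.28,.0314])
    g=lambda y,z:proj(c,b+t_*y+n_*np.sin(t20)*z+np.array([0,0,np.cos(t20)*z]))[0].round(1)
    r=spot_point(c,"master");print(n,[(np.round(a["at"],1).tolist(),round(a["confidence"],2)) for a in r[:2]],g(0,0))
    r=masks_of(c,"master");print([(np.round(a["rect"],1).tolist(),round(a["confidence"],2)) for a in r[:2]])
    print([g(y,z).tolist() for y,z in ((-.045,0),(-.045,.15),(.021,.15),(.045,.126),(.045,0))])
E
```

```text
t 17.3 pos [ 0.5512 -0.1687  0.3424] rot [ 3.1415e+00 -1.4000e-03  1.7580e+00] w 0.0070560732030693785
tool delta [-0.0194 -0.0037  0.1424  0.003 ] norm 0.144 j [ 0.66  0.4  -0.61  1.18  0.22  1.62  0.29]
wrist [([262.9, 35.5], 0.59), ([312.6, 224.2], 0.55)] [312.7 223.9]
[([337.4, 236.6, 27.1, 52.8], 0.68)]
[[312.7, 247.3], [351.0, 296.8], [353.4, 251.9], [345.7, 226.9], [312.8, 199.2]]
top [([440.4, 216.4], 0.75)] [444.  215.4]
[([442.1, 206.8, 35.9, 25.8], 0.65), ([412.8, 200.7, 40.1, 23.0], 0.33)]
[[461.3, 212.5], [474.6, 178.4], [446.2, 183.1], [434.1, 190.7], [426.6, 218.4]]
scene [([351.1, 166.1], 0.97), ([285.5, 256.6], 0.64)] [352.7 167.2]
[([345.8, 144.3, 20.8, 53.1], 0.83)]
[[355.7, 159.6], [342.7, 118.1], [337.5, 128.3], [337.9, 139.4], [349.6, 175.1]]
```

{"method": "step_arm", "body": {"deltas": [[-0.009, -0.002, 0.01, 0.003], [-0.0095, -0.002, 0.022, 0], [0, 0, 0.025, 0], [0, 0, 0.025, 0], [0, 0, 0.025, 0], [0, 0, 0.025, 0], [0, 0, 0.01, 0], [0, 0, 0, 0]]}}

```text
t: 18.42
tool_pos: [0.5479, -0.1903, 0.1969]
eef_rot: [-3.135, -0.003, 1.751]
contact_force: [0.2, 0.3, -1.0]
width: 0.0071
grasp_force: 40.5
```

{"method": "step_arm", "body": {"deltas": [[0, 0, 0, 0], [0, 0, 0, 0], [0, 0, 0, 0]]}}

```text
t: 18.67
tool_pos: [0.5518, -0.19, 0.2025]
eef_rot: [3.138, 0.002, 1.752]
contact_force: [-0.0, 0.9, -0.8]
width: 0.0074
grasp_force: 40.5
```

```bash
python3 go.py .5502 -.188 .135 1.755
```

```text
t 18.67 pos [ 0.5518 -0.19    0.2025] rot [3.1381e+00 1.8000e-03 1.7518e+00] w 0.007416985471672874
tool delta [ 0.0022 -0.0012  0.0675 -0.0032] norm 0.068 j [ 0.7   0.46 -0.58  1.45  0.25  1.31  0.28]
```

{"method": "step_arm", "body": {"deltas": [[0.001, 0, 0.005, 0], [0.001, -0.001, 0.01, 0], [0, 0, 0.012, 0], [0, 0, 0.012, 0], [0, 0, 0.012, 0], [0, 0, 0.01, 0], [0, 0, 0, 0], [0, 0, 0, 0]]}}

```text
t: 19.33
tool_pos: [0.5486, -0.1878, 0.1387]
eef_rot: [-3.14, -0.001, 1.752]
contact_force: [-0.5, -0.1, 0.1]
width: 0.0073
grasp_force: 40.5
```

{"method": "step_arm", "body": {"deltas": [[0, 0, 0, 0], [0, 0, 0, 0], [0, 0, 0, 0]]}}

```text
t: 19.58
tool_pos: [0.5498, -0.188, 0.1404]
eef_rot: [3.14, 0.001, 1.752]
contact_force: [0.2, 0.2, -1.4]
width: 0.0075
grasp_force: 40.5
```

{"method": "step_arm", "body": {"deltas": [[0, 0, 0.002, 0], [0, 0, 0.002, 0], [0, 0, 0.002, 0], [0, 0, 0, 0], [0, 0, 0, 0]]}}

```text
t: 20.0
tool_pos: [0.5491, -0.1879, 0.1334]
eef_rot: [-3.141, -0.0, 1.752]
contact_force: [-0.4, 0.1, -0.6]
width: 0.0068
grasp_force: 40.5
```

{"method": "step_arm", "body": {"deltas": [[0, 0, 0.001, 0], [0, 0, 0, 0], [0, 0, 0, 0]]}}

```text
t: 20.25
tool_pos: [0.5496, -0.1879, 0.1329]
eef_rot: [3.141, 0.0, 1.752]
contact_force: [0.2, -0.1, 1.9]
width: 0.0073
grasp_force: 40.9
```

{"method": "step_arm", "body": {"deltas": [[0, 0, 0, 0], [0, 0, 0, 0], [0, 0, 0, 0], [0, 0, 0, 0]], "fingers": 0.5}}

```text
t: 20.58
tool_pos: [0.5489, -0.188, 0.1323]
eef_rot: [-3.141, -0.0, 1.752]
contact_force: [-0.3, 0.4, -0.7]
width: 0.0214
grasp_force: 0.0
```

{"method": "step_arm", "body": {"deltas": [[0, 0.005, 0, 0], [0, 0.006, 0, 0], [0, 0.006, 0, 0], [0, 0.006, 0, 0], [0, 0.006, 0, 0], [0, 0.006, 0, 0], [0, 0.005, 0, 0], [0, 0, 0, 0]]}}

```text
t: 21.25
tool_pos: [0.5898, -0.1799, 0.1324]
eef_rot: [3.141, -0.001, 1.753]
contact_force: [1.1, 0.8, 0.0]
width: 0.0214
grasp_force: 0.0
```

{"method": "step_arm", "body": {"deltas": [[0, 0, 0, 0], [0, 0, 0, 0], [0, 0, 0, 0]]}}

```text
t: 21.5
tool_pos: [0.5881, -0.181, 0.1324]
eef_rot: [-3.141, 0.0, 1.752]
contact_force: [-0.2, 0.4, 0.5]
width: 0.0212
grasp_force: 0.0
```

```bash
python3 go.py .592 -.1803 .133 1.755; cat > chk.py <<'E'
from h import *
from station import *
for n in ("wrist","top","scene"):
    c=camera(n);cv2.imwrite(f"pics/{n}_chk.png",c["image"])
    t_=np.array([-.183,.983,0]);n_=np.array([.983,.183,0])
    for l,b,h in (("trial_new",np.array([.5515,-.1874,.0314]),.13),("master",np.array([.5687,-.28,.0314]),.15)):
        g=lambda y,z:proj(c,b+t_*y+n_*np.sin(t20)*z+np.array([0,0,np.cos(t20)*z]))[0].round(1)
        r=masks_of(c,l)[:2];Q=np.array([g(y,z) for y,z in ((-.045,0),(-.045,h),(.021,h),(.045,h-.024),(.045,0))])
        e=[(np.round([a["rect"][0]-a["rect"][2]/2,a["rect"][1]-a["rect"][3]/2,a["rect"][0]+a["rect"][2]/2,a["rect"][1]+a["rect"][3]/2],1).tolist(),round(a["confidence"],2)) for a in r]
        print(n,l,e,"pred",np.r_[Q.min(0),Q.max(0)].tolist())
    r=spot_point(c,"trial_new_clip");print([(np.round(a["at"],1).tolist(),round(a["confidence"],2)) for a in r[:2]],proj(c,np.array([.5515,-.1874,.0314])+t_*.033+n_*np.sin(t20)*.118+np.array([0,0,np.cos(t20)*.118])))
E
python3 chk.py
```

```text
t 21.5 pos [ 0.5881 -0.181   0.1324] rot [-3.1410e+00  2.0000e-04  1.7516e+00] w 0.021162848115760895
tool delta [-0.      0.004  -0.0006 -0.0034] norm 0.004 j [ 0.63  0.57 -0.56  1.45  0.31  1.21  0.22]
wrist trial_new [([264.5, 145.6, 335.7, 341.4], 0.94)] pred [272.0, 147.1, 331.0, 341.1]
wrist master [([283.2, 289.7, 318.6, 340.5], 0.93)] pred [276.6, 246.0, 343.0, 485.6]
[([317.0, 196.1], 0.89)] [[321.87426846 198.94683036]]
top trial_new [([389.2, 195.2, 421.6, 229.0], 0.87), ([227.9, 176.0, 269.7, 196.4], 0.24)] pred [389.8, 190.0, 432.6, 224.6]
top master [([325.3, 191.8, 340.9, 215.0], 0.58), ([427.7, 201.1, 434.7, 218.5], 0.49)] pred [426.6, 178.4, 474.6, 218.4]
[([395.3, 201.4], 0.68), ([227.5, 232.0], 0.52)] [[398.42305892 198.44219008]]
scene trial_new [([331.0, 138.6, 348.8, 194.4], 0.9), ([231.2, 217.3, 266.4, 269.7], 0.5)] pred [331.4, 138.9, 349.3, 193.2]
scene master [([342.4, 129.3, 360.4, 171.7], 0.61)] pred [337.5, 118.1, 355.7, 175.1]
[([333.0, 155.9], 0.91)] [[331.60050096 156.44318856]]
```

{"method": "step_arm", "body": {"deltas": [[0, 0.003, 0, 0], [0, 0.003, 0, 0], [0, 0, 0, 0], [0, 0, 0, 0]], "fingers": 0.4}}

```text
t: 22.43
tool_pos: [0.5947, -0.1794, 0.1324]
eef_rot: [3.141, -0.0, 1.752]
contact_force: [-0.3, -0.3, -0.7]
width: 0.0255
grasp_force: 0.0
```

{"method": "step_arm", "body": {"deltas": [[0, 0, 0, 0], [0, -0.003, 0, 0], [0, 0, 0, 0], [0, 0, 0, 0]], "fingers": -0.1}}

```text
t: 22.77
tool_pos: [0.5911, -0.1804, 0.1325]
eef_rot: [-3.141, 0.0, 1.752]
contact_force: [-0.7, -1.1, 0.0]
width: 0.047
grasp_force: 0.0
```

{"method": "step_arm", "body": {"deltas": [[0, 0, -0.01, 0], [0, 0, -0.02, 0], [0, 0, -0.03, 0], [0, 0, -0.03, 0], [0, 0, -0.03, 0], [0, 0, -0.03, 0], [0, 0, -0.03, 0], [0, 0, 0, 0]]}}

```text
t: 23.43
tool_pos: [0.5944, -0.18, 0.321]
eef_rot: [3.128, 0.005, 1.752]
contact_force: [0.1, 0.7, 1.4]
width: 0.0468
grasp_force: 0.0
```

{"method": "step_arm", "body": {"deltas": [[-0.03, -0.03, 0, 0], [-0.03, -0.03, 0, 0], [-0.03, -0.03, 0, 0], [-0.025, -0.025, 0, 0], [0, 0, 0, 0], [0, 0, 0, 0], [0, 0, 0, 0], [0, 0, 0, 0]]}}

```text
t: 24.1
tool_pos: [0.5014, -0.3103, 0.313]
eef_rot: [3.14, -0.001, 1.755]
contact_force: [-0.4, 0.7, -1.1]
width: 0.0469
grasp_force: 0.0
```

```bash
python3 chk.py; python3 - <<'E'
from h import *
from station import *
for n in ("scene","top"):
    c=camera(n)
    for l in ("trial_new","master","trial_done"):print(n,l,[(np.round(a["at"],1).tolist(),round(a["confidence"],2)) for a in spot_point(c,l)[:2]])
    print("pred",proj(c,[[.5515,-.1874,.0314],[.5687,-.28,.0314]]).round(1).tolist())
print(robot.observe()["t"])
E
```

```text
wrist trial_new [([362.6, 28.9, 436.6, 120.3], 0.86)] pred [364.0, 30.3, 433.2, 120.2]
wrist master [([358.7, 119.8, 437.1, 213.0], 0.93)] pred [360.9, 120.2, 436.7, 211.2]
[([423.8, 39.6], 0.97)] [[425.94519596  40.45000107]]
top trial_new [([387.7, 186.5, 432.6, 229.7], 0.93)] pred [389.8, 190.0, 432.6, 224.6]
top master [([424.6, 177.6, 472.8, 219.6], 0.65)] pred [426.6, 178.4, 474.6, 218.4]
[([393.0, 201.6], 0.93)] [[398.42305892 198.44219008]]
scene trial_new [([331.3, 138.0, 350.9, 195.2], 0.59), ([334.6, 118.5, 358.0, 172.9], 0.46)] pred [331.4, 138.9, 349.3, 193.2]
scene master [([335.8, 118.5, 359.0, 171.7], 0.88)] pred [337.5, 118.1, 355.7, 175.1]
[([332.1, 156.3], 0.64)] [[331.60050096 156.44318856]]
scene trial_new [([347.2, 182.8], 0.67)]
scene master [([352.0, 166.6], 0.97)]
scene trial_done [([303.9, 305.7], 0.63)]
pred [[346.0, 184.3], [352.7, 167.2]]
top trial_new [([406.7, 222.0], 0.69)]
top master [([441.6, 214.5], 0.75)]
top trial_done [([230.3, 253.3], 0.57)]
pred [[407.5, 221.6], [444.0, 215.4]]
25.1
```

```bash
python3 -c "
from station import robot
print(robot.finish_job())"
```

```text
the job is handed in; nothing more can be done
None
```

The job is handed in: the judged panel is fully down in the rack's empty slot, and the new trial panel leans beside the master, lacquered face to the front and clipped corners matching. The last camera check put their centres about 94 mm apart with the master unmoved; handing in returned no verdict.

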